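# Sweep tile scraps into the covered scrap bay

### The arm

A 6-joint arm with a two-finger parallel gripper is mounted at the origin on the work surface. World frame = base frame: x ahead of the robot, y to its left, z up, the work surface at z = 0. Lengths are in mm, angles in rad, forces in N, time in s.
With the tool pointing down it reaches from about 350 to 875 mm from the base axis. Payload 4.2 kg.
Tool frame: the origin (TCP) lies at the very end of the fingers, on their centre line; the grasp point (between the pads) lies 19 mm behind it; z points along the fingers, y is the line along which they close (so a half turn about z gives the same grasp; the last joint's range is limited). The gripper opens to 85 mm and grips with 20 to 120 N. Pads are 22 mm wide; open, the fingers measure 114 mm over their backs; the gripper's body (76 mm by 85 mm) begins 54 mm behind the grasp point. The pads swing forward as they close: fully open they stand 13 mm farther back than shut.
Start: joints at [1.582, 0.385, 0.008, 0, -1.194, -0.259], TCP at [153.263, 605.896, 231.312] pointing down, gripper open.
Joint ranges: [-3.14, 3.14], [-1.21, 2.06], [-1.07, 1.41], [-3.16, 2.05], [-2.99, -0.16], [-3.1, 3.1]. Speed limits (rad/s): [2.79, 2.79, 3.14, 3.14, 3.14, 3.14].

### API

Orientations are given as a unit quaternion [x, y, z, w].
In Python, from bench import read_state, get_image, get_calibration, job_done gives the robot as it stands.
- The arm moves only by the shell command python3 -m creep 'ROWS'. ROWS is a JSON object of lists of equal length, an entry for each row: "translation": the shift along the world's x, y, z in cm, a list of three; "delta_rot": the turn, a rotation vector about the world's x, y, z in degrees, a list of three; "hand": the finger opening in cm, from 0 to 8.54. A call has 1 to 8 rows; each row is the pose to reach, as a shift and turn from the pose commanded when the call began; what a row does not reach only later rows make up. A row lasts 1/8 s, in which the tool goes at most 62.5 mm and 10.7 degrees, less where a joint would pass 70% of its speed; a pose out of reach is approached as far as the arm can. A call with a gripper value outside its range is refused whole. The fingers move at their own pace and stop on an object; the grip force is fixed at half the most. Time passes only in rows, so rows that repeat a pose let the fingers close. It gives the time, the measured TCP pose, the force, the opening and the grip force at its end, in the units of the state.
- read_state(): the state, without advancing time (a new reading comes with each control period).
- get_image(name): name is "scene" or "side" or "wrist"; returns (picture, depth): 400x640x3 uint8, red, green, blue; 400x640 float32, mm along the optical axis (not along the pixel's ray), 0 where there is no reading.
- get_calibration(name): a dict with "intrinsics" (3x3 intrinsics, pixels), "xyz" and "attitude" of the camera in the world. Camera axes: x right, y down, z forward; pixel columns grow to the right and rows downward; lengths in mm; the calibration is good to about 2 mm. The wrist camera is an equidistant fisheye: a pixel r from the principal point sees the ray r / f radians off the axis. A picture is of the moment at which its call begins: read the wrist's pose just before it. get_calibration takes no time and is no camera call; for the wrist camera it gives the pose at the moment of the call.
- job_done(): hands the job in; it is judged then, once.
The state is a dict: "clock": time; "joints": joint angles; "joint_vel": joint speeds; "joint_efforts": joint torques, N m; "position": TCP position; "ee_rot": TCP orientation; "contact_force": force on the tool from outside, world axes, zero at the start; "wrist_torque": the same for the moment, N m; "gripper_width": finger opening in mm; "grasp_force": force on a finger pad.
Only numpy, scipy, OpenCV 4.12 (cv2) and the standard library are available. Lean on these libraries where they do the work, as an engineer would, in place of code of your own. Each camera call takes 0.05 s, during which the arm holds its last target. There are 200 camera calls.

### The job

Clear the glaze bench: holding the pusher by its wooden grip, sweep the three broken tiles into the open scrap bay so that they lie fully inside, then stand the pusher back on the bench, upright on its foot and well clear of the bay. Then lower the bay's green cover gently until it is fully shut, without letting it drop. The robot itself must not touch the broken tiles, and the tub, jar and cup stay where they are.

Things in the scene. Friction and masses are not known exactly. Their poses are not given: they have to be found in the camera images.
- bay: scrap bay fixed to the bench: two side walls and a back wall of grey sheet, 6 mm thick, 60 mm high, no front wall; its floor is the bench top (z = 0), yellow. Outside 206 mm along its x, 292 mm along its y (280 inside). Origin: centre of its footprint on the bench. Open mouth at x = -103 mm, back wall's inner face at x = +97 mm; the cover is hinged on top of the back wall
- cover (a joint): angle of the green cover, rad: 0 = shut, level on the walls (its stop), 1.57 = upright, limit 1.75. Starts raised. Hinge friction holds it up only when steep (above about 1 rad); lower than that it falls shut if let go. Plate 212 mm (hinge to free edge) x 298 x 6 mm, about 0.4 kg
- cover_handle (a point): middle of the cover's black round handle bar: 14 mm thick, parallel to the hinge, 100 mm clear between the two arms carrying it, 41 mm clear between bar and the plate's free edge, 260 mm from the hinge axis. Cover shut: at bay x = -157 mm, 63 mm above the bench; upright: about 320 mm above it. Its axes: x from handle to hinge, y along the bar
- cover_hinge (a point): middle of the hinge axis (runs along bay y), at bay x = 103 mm, 60 mm above the bench
- pusher: pusher standing on its foot: aluminium blade 210 mm wide (its y), 44 high, front face at x = +36 mm; two side wings, 40 high, reach forward from the blade's ends to x = +58 mm. Foot plate behind it x = -33 to 33 mm, 130 wide, 8 thick; on it an upright wooden grip 40 mm (x) by 28 mm (y), top 100 mm above the bench. Origin: centre of the foot's underside; x points forward. 0.35 kg
- pusher_grip (a point): point in the wooden grip's middle, 80 mm above the bench and 20 mm below the grip's top, at pusher x = -4 mm
- shard_blue: broken glazed test tile (terracotta underneath, blue glaze on top), a chunky L- or T-like outline within 60 x 48 mm, 18 mm thick; origin at the centre of its underside, x along its 60 mm length
- shard_white: broken glazed test tile (terracotta underneath, white glaze on top), a chunky L- or T-like outline within 60 x 48 mm, 18 mm thick; origin at the centre of its underside, x along its 60 mm length
- shard_green: broken glazed test tile (terracotta underneath, green glaze on top), a chunky L- or T-like outline within 60 x 48 mm, 18 mm thick; origin at the centre of its underside, x along its 60 mm length
- tub: bystander: yellow rectangular glaze tub with white lid, 128 x 98 mm, 78 mm high; origin at centre of underside
- jar: bystander: closed jar 80 mm across, 95 mm high; origin at centre of underside
- cup: bystander: open white cup, 80 mm across, 75 mm high; origin at centre of underside

How it is judged (in metres and radians):
On the way, in this order (a step that is already met when the one before it is completed fails the run):
1. the three broken tiles lie inside the bay, the cover still up (x of shard_blue in the frame of bay between -0.09 and 0.1 m and y of shard_blue in the frame of bay between -0.14 and 0.14 m and height (world z) of each of shard_blue, shard_white, shard_green below 0.045 m and x of shard_white in the frame of bay between -0.09 and 0.1 m and y of shard_white in the frame of bay between -0.14 and 0.14 m and x of shard_green in the frame of bay between -0.09 and 0.1 m and y of shard_green in the frame of bay between -0.14 and 0.14 m and value of joint cover above 1 rad), for 0.2 s.
2. the pusher stands on the bench, let go, the cover still up (height (world z) of pusher below 0.006 m and angle between pusher's own z axis and vertical below 0.1 rad and contact force between the fingers and pusher below 0.1 N and value of joint cover above 1 rad and horizontal distance between pusher and bay above 0.17 m), for 0.2 s.
3. the cover is shut (value of joint cover below 0.03 rad), for 0.2 s.
At the end, for the whole second after the job is handed in: All three broken tiles lie inside the bay (origins at least 13 mm in from the mouth and between the walls), the cover is shut on its stop (within 0.03 rad), and the pusher stands upright (within 0.1 rad) on the bench, at rest, its origin more than 170 mm from the bay's origin (x of shard_blue in the frame of bay between -0.09 and 0.1 m and y of shard_blue in the frame of bay between -0.14 and 0.14 m and height (world z) of each of shard_blue, shard_white, shard_green below 0.045 m and x of shard_white in the frame of bay between -0.09 and 0.1 m and y of shard_white in the frame of bay between -0.14 and 0.14 m and x of shard_green in the frame of bay between -0.09 and 0.1 m and y of shard_green in the frame of bay between -0.14 and 0.14 m and value of joint cover below 0.03 rad and height (world z) of pusher below 0.006 m and angle between pusher's own z axis and vertical below 0.1 rad and horizontal distance between pusher and bay above 0.17 m and linear speed of pusher below 0.02 m/s); the robot touches nothing.
It fails at once if the cover drops or slams: it closes faster than 1 rad/s in its last 0.2 rad (value of joint cover below 0.2 rad and velocity of joint cover below -1 rad/s).
It fails at once if the robot itself touches a broken tile (contact force between any of the fingers, the arm and shard_blue above 0.5 N or contact force between any of the fingers, the arm and shard_white above 0.5 N or contact force between any of the fingers, the arm and shard_green above 0.5 N).
It fails at once if a bystander is moved more than 20 mm (distance of any of tub, jar, cup from where it was at the start of the episode above 0.02 m).
It also fails if it takes over 62 s, if anything falls off the work surface, if the arm or the gripper's body presses on something with over 40 N, if the wrist force passes 120 N, or if a joint passes its speed limit or range.

## Working session

There is one attempt and no reset: what is moved stays moved. The work goes in short steps, Python scripts to look and compute and a shell command to move; the robot and the scene stay as the last step left them, time stands still between calls to the robot, and variables do not carry over. Pictures are saved under pics/ and viewed, at most 10 in all, crops included, and the job is handed in when it is done.

```bash
ls; mkdir -p pics
python3 - <<'E'
from bench import *
import cv2,numpy as np
print(read_state())
for n in("scene","side"):
    p,d=get_image(n); np.savez("pics/%s0.npz"%n,p=p,d=d); cv2.imwrite("pics/%s0.png"%n,p[:,:,::-1]); print(n,get_calibration(n))
E
```

```text
pics
{'clock': 0.0, 'joints': array([ 1.58158123e+00,  3.85535306e-01,  6.61752169e-03, -5.05359106e-04,
       -1.19401290e+00, -2.58632484e-01]), 'joint_vel': array([ 0.00017539, -0.00113944,  0.0011033 , -0.00027813, -0.00113687,
       -0.00121687]), 'joint_efforts': array([-5.06738979e-04, -3.92285299e+01,  1.88403815e+01,  4.18626264e+00,
       -4.56544323e-03, -3.11189048e-06]), 'position': array([153.14064268, 605.33493567, 230.23022869]), 'ee_rot': array([ 9.92319149e-01, -1.23699280e-01, -8.94037076e-05,  1.08905377e-03]), 'contact_force': array([-0.63910081, -0.01253092,  0.26093644]), 'wrist_torque': array([-0.02418893,  0.02278311,  0.01020879]), 'grasp_force': 0.0, 'gripper_width': 85.01979659194156}
scene {'intrinsics': array([[487.47013972,   0.        , 321.06051859],
       [  0.        , 487.47013972, 200.2584298 ],
       [  0.        ,   0.        ,   1.        ]]), 'xyz': array([1229.18135145,  632.01692648, 1184.81843747]), 'attitude': array([ 0.35697154,  0.87179683, -0.31242926, -0.1221866 ])}
side {'intrinsics': array([[475.95828332,   0.        , 317.75903947],
       [  0.        , 475.95828332, 197.28330733],
       [  0.        ,   0.        ,   1.        ]]), 'xyz': array([  31.31972809, -902.3177159 , 1052.73241667]), 'attitude': array([ 0.87842368, -0.26394387,  0.11888839, -0.38022496])}
```

View pics/scene0.png

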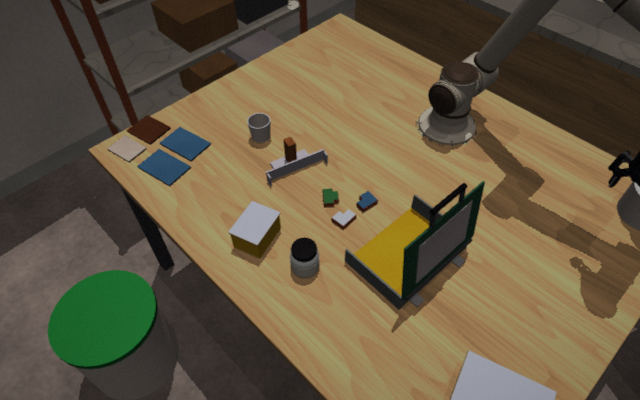

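View pics/side0.png

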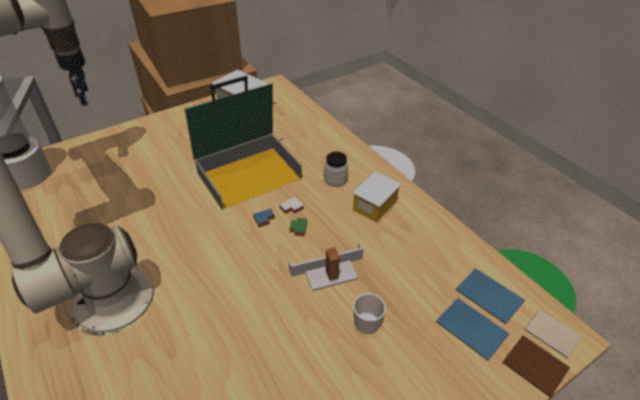

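The scene view shows the bay at about (410,250) with its cover up, the pusher at (295,165), and the shards green (330,197), white (344,218) and blue (367,200). The side view agrees: pusher (333,265), shards around (263–300, 205–227), jar (336,168), tub (376,196), cup (369,314). Next I'll make a bird's-eye point map.

```bash
cat > h.py <<'E'
from bench import *
import numpy as np,cv2
from scipy.spatial.transform import Rotation as R
def cloud(n,d):
    c=get_calibration(n);K=c["intrinsics"];v,u=np.mgrid[:400,:640]
    P=np.stack([(u-K[0,2])/K[0,0]*d,(v-K[1,2])/K[1,1]*d,d],-1)
    return P@R.from_quat(c["attitude"]).as_matrix().T+c["xyz"]
def onplane(n,u,v,z):
    c=get_calibration(n);r=R.from_quat(c["attitude"]).as_matrix()@np.linalg.inv(c["intrinsics"])@[u,v,1]
    return c["xyz"]+r*(z-c["xyz"][2])/r[2]
def proj(n,P):
    c=get_calibration(n);q=(np.asarray(P)-c["xyz"])@R.from_quat(c["attitude"]).as_matrix();q=q@c["intrinsics"].T
    return q[...,:2]/q[...,2:]
def bev(n,p,z,x0,x1,y0,y1,s):   # image: up = +x, left = +y, s px per mm
    W,H=int((y1-y0)*s),int((x1-x0)*s)
    v,u=np.mgrid[:H,:W];X=x1-v/s;Y=y1-u/s
    q=proj(n,np.stack([X,Y,0*X+z],-1)).astype(np.float32)
    return cv2.remap(p,q[...,0],q[...,1],cv2.INTER_LINEAR)
E
python3 - <<'E'
from h import *
s=np.load("pics/scene0.npz");C=cloud("scene",s["d"]);t=np.load("pics/side0.npz");D=cloud("side",t["d"])
for nm,u,v in[("grip",290,143),("green",329,196),("white",344,217),("blue",368,200),("tub",256,222),("jar",304,250),("cup",260,121),("bladeL",268,177),("bladeR",326,154),("handle",450,197),("covTL",480,188),("covBL",405,290),("floor",390,250),("bench",300,200)]:
    print(nm,C[v,u].round(),[onplane("scene",u,v,0).round()[:2]])
for nm,u,v in[("grip",333,252),("green",299,226),("white",291,205),("blue",263,216),("bladeL",290,268),("bladeR",362,250),("covTL",189,105),("covTR",272,87),("handle",229,81)]: print("side",nm,D[v,u].round())
a=bev("scene",s["p"],18,150,950,50,850,.5*1.0);
x=(250,750,-100,500);
cv2.imwrite("pics/m.png",np.hstack([bev("scene",s["p"],0,100,750,50,650,.66),bev("side",t["p"],0,100,750,50,650,.66)])[:,:,::-1])
E
```

```text
grip [ 526. -245.  102.] [array([ 460., -327.])]
green [545. -50.  22.] [array([532., -62.])]
white [566.  35.  13.] [array([559.,  29.])]
blue [468.  44.  17.] [array([457.,  35.])]
tub [792. -96.  75.] [array([ 762., -146.])]
jar [767.  79.  95.] [array([727.,  31.])]
cup [ 490. -446.   45.] [array([ 460., -488.])]
bladeL [ 633. -236.   32.] [array([ 617., -260.])]
bladeR [ 436. -173.   39.] [array([ 409., -201.])]
handle [529. 324. 323.] [array([266., 209.])]
covTL [402. 337. 262.] [array([168., 254.])]
covBL [673. 346. 102.] [array([621., 319.])]
floor [552. 206.   2.] [array([551., 206.])]
bench [ 610. -113.    3.] [array([ 609., -115.])]
side grip [ 520. -254.  101.]
side green [535. -60.  19.]
side white [561.  29.  21.]
side blue [465.  34.  21.]
side bladeL [ 426. -188.   30.]
side bladeR [ 623. -251.   40.]
side covTL [530. 778.  -1.]
side covTR [673. 318. 260.]
side handle [528. 317. 326.]
```

Run:
```python
from h import *
s=np.load("pics/scene0.npz");C=cloud("scene",s["d"]);t=np.load("pics/side0.npz");D=cloud("side",t["d"])
def rect(A,x0,x1,y0,y1,z0,z1,nm,col=None):
    P=A.reshape(-1,3);m=(P[:,0]>x0)&(P[:,0]<x1)&(P[:,1]>y0)&(P[:,1]<y1)&(P[:,2]>z0)&(P[:,2]<z1);Q=P[m]
    if len(Q)<3: print(nm,len(Q));return
    r=cv2.minAreaRect(Q[:,:2].astype(np.float32));print(nm,len(Q),np.round(r[0],1),np.round(r[1],1),round(r[2],1),"mean",Q.mean(0).round(1))
for n,A in(("scene",C),("side",D)):
    b=[np.median(A[(abs(A[...,0]-x)<20)&(abs(A[...,1]-y)<20)][:,2]).round(1) for x,y in((350,-100),(620,-150),(450,-80),(700,-300))];print(n,"benchz",b)
    rect(A,350,720,-320,-120,28,47,"blade"); rect(A,350,720,-320,-120,92,110,"griptop")
    rect(A,500,600,-95,-20,12,26,"green");rect(A,520,600,0,70,12,26,"white");rect(A,430,500,5,80,12,26,"blue")
    rect(A,350,720,90,400,48,66,"walls");rect(A,350,720,250,420,100,275,"plate");rect(A,350,720,250,420,300,340,"handle");rect(A,350,720,280,420,100,140,"plo");rect(A,350,720,280,420,220,250,"phi")
    rect(A,700,900,-200,0,68,90,"tub");rect(A,680,850,20,160,85,105,"jar");rect(A,430,580,-520,-380,55,85,"cup")
big=lambda n,p,x0,x1,y0,y1,z=0:bev(n,p,z,x0,x1,y0,y1,1.05)
cv2.imwrite("pics/m.png",np.vstack([big("scene",s["p"],370,650,-330,320,18),big("side",t["p"],370,650,-330,320,18)])[:,:,::-1])
```

```text
scene benchz [np.float64(-0.8), np.float64(-0.4), np.float64(-0.7), np.float64(-0.6)]
blade 356 [ 524.7 -233.1] [ 83.9 211.1] 74.1 mean [ 532.  -220.5   37.7]
griptop 86 [ 521.3 -252.6] [43.7 28.2] 73.6 mean [ 521.9 -251.6   98.7]
green 208 [539.  -48.2] [64.4 47.1] 50.8 mean [541.1 -49.2  17.2]
white 231 [566.4  35.5] [62.  50.1] 2.9 mean [570.3  38.5  17.1]
blue 196 [471.6  39. ] [51.  56.4] 83.0 mean [469.9  41.6  17.1]
walls 703 [528.3 253.7] [218.5 297.6] 88.1 mean [569.3 286.5  58.6]
plate 3227 [531.7 339.7] [ 30.1 300.7] 87.8 mean [543.5 340.5 195. ]
handle 313 [530.5 324. ] [ 14.  123.9] 88.5 mean [535.3 324.9 321. ]
plo 625 [533.8 349.5] [ 10.5 297.3] 87.5 mean [544.3 349.5 120. ]
phi 637 [531.1 335.9] [ 11.  299.1] 87.4 mean [541.9 335.9 235.6]
tub 1277 [794.7 -97.6] [131.   99.6] 18.6 mean [797.1 -95.7  77.4]
jar 474 [763.8  74.5] [69.1 64.6] 46.3 mean [764.7  75.8  93.9]
cup 239 [ 510.3 -422.6] [84.2 76.7] 51.0 mean [ 509.7 -423.4   67.2]
side benchz [np.float64(0.9), np.float64(0.8), np.float64(0.8), np.float64(0.9)]
blade 404 [ 521.2 -237.4] [ 84.1 211.6] 74.0 mean [ 518.3 -226.6   38.6]
griptop 143 [ 514.4 -257.2] [40.4 27.5] 76.7 mean [ 513.4 -259.7   99.7]
green 225 [534.1 -52.2] [67.1 48.2] 51.9 mean [534.5 -55.2  18.4]
white 199 [562.5  30.6] [60.7 53.1] 5.5 mean [563.   33.5  18. ]
blue 220 [468.7  35.4] [51.5 60.6] 79.2 mean [465.2  36.1  18.3]
walls 686 [525.4 247.7] [216.9 296.6] 87.8 mean [525.6 300.5  57.8]
plate 3732 [528.1 334.5] [ 32.5 299.8] 87.8 mean [521.9 334.4 191.2]
handle 212 [528.3 319.9] [ 22.3 123.4] 86.6 mean [525.2 318.2 320.2]
plo 781 [528.1 342.6] [ 16.5 298.2] 87.8 mean [523.  342.5 120.5]
phi 673 [528.1 328.5] [ 17.2 299.2] 87.8 mean [520.3 329.3 235.3]
tub 937 [ 790.9 -101.4] [134.4 100.4] 18.8 mean [ 787.1 -104.5   78.4]
jar 273 [759.3  70.7] [74.8 65.2] 54.3 mean [756.4  67.1  94.8]
cup 422 [ 506.3 -425. ] [79.2 78.7] 1.9 mean [ 508.5 -424.1   68.8]
```

View pics/m.png

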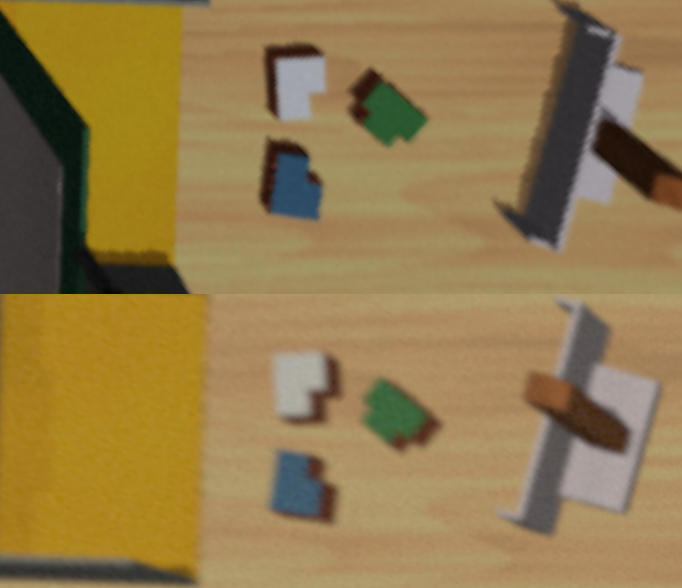

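The bench pose estimates average out to:
- Pusher grip: (518,-255), yaw about 74°.
- Bay: centre about (527,250), x axis heading 87.8°.
- Shards: green (536,-50), white (564,33), blue (470,37).
- Cover: about 1.45 rad.

I'll now move over the grip, going round the cover.

```bash
python3 -m creep '{"translation":[[5,-12,0],[10,-24,0],[14.7,-35.6,0],[14.7,-35.6,0],[14.7,-35.6,0],[14.7,-35.6,0],[14.7,-35.6,0]],"delta_rot":[[0,0,0],[0,0,0],[0,0,0],[0,0,0],[0,0,0],[0,0,0],[0,0,0]],"hand":[8.5,8.5,8.5,8.5,8.5,8.5,8.5]}'
python3 -m creep '{"translation":[[12,-25,0],[12,-25,0],[12,-25,0],[12,-25,0],[21.8,-50.5,-5],[21.8,-50.5,-5],[21.8,-50.5,-5],[21.8,-50.5,-5]],"delta_rot":[[0,0,0],[0,0,0],[0,0,0],[0,0,0],[0,0,-1.8],[0,0,-1.8],[0,0,-1.8],[0,0,-1.8]],"hand":[8.5,8.5,8.5,8.5,8.5,8.5,8.5,8.5]}'
python3 -m creep '{"translation":[[0,0,0],[0,0,0],[0,0,0]],"delta_rot":[[0,0,0],[0,0,0],[0,0,0]],"hand":[8.5,8.5,8.5]}'
```

```text
clock: 0.98
position: [300.4, 246.6, 231.1]
ee_rot: [0.992, -0.126, -0.0, 0.0]
contact_force: [0.1, -0.2, -0.8]
gripper_width: 84.9
grasp_force: 0.0
clock: 1.98
position: [499.7, -206.7, 189.5]
ee_rot: [0.99, -0.139, -0.0, -0.0]
contact_force: [1.1, 0.9, 0.4]
gripper_width: 85.1
grasp_force: 0.0
clock: 2.35
position: [498.6, -203.8, 190.7]
ee_rot: [0.99, -0.138, 0.0, -0.0]
contact_force: [0.0, -0.0, -0.0]
gripper_width: 85.1
grasp_force: 0.0
```

```bash
python3 -m creep '{"translation":[[1.9,-5.1,-3],[1.9,-5.1,-6],[1.9,-5.1,-9],[1.9,-5.1,-11],[1.9,-5.1,-12.8],[1.9,-5.1,-12.8],[1.9,-5.1,-12.8]],"delta_rot":[[0,0,0],[0,0,0],[0,0,0],[0,0,0],[0,0,0],[0,0,0],[0,0,0]],"hand":[8.5,8.5,8.5,8.5,8.5,8.5,8.5]}'
python3 -m creep '{"translation":[[0,0,0],[0,0,0],[0,0,0],[0,0,0],[0,0,0],[0,0,0],[0,0,0],[0,0,0]],"delta_rot":[[0,0,0],[0,0,0],[0,0,0],[0,0,0],[0,0,0],[0,0,0],[0,0,0],[0,0,0]],"hand":[3,3,3,3,3,3,3,3]}'
python3 - <<'E'
from h import *
p,d=get_image("side");cv2.imwrite("pics/g.png",cv2.resize(p[150:370,210:470],None,fx=2.5,fy=2.5)[:,:,::-1]);print(read_state()["contact_force"],read_state()["wrist_torque"])
E
```

```text
clock: 3.22
position: [518.5, -255.4, 63.6]
ee_rot: [0.99, -0.138, 0.001, 0.0]
contact_force: [-0.7, -0.8, -0.0]
gripper_width: 84.9
grasp_force: 0.0
clock: 4.22
position: [518.1, -256.0, 62.9]
ee_rot: [0.99, -0.139, 0.001, 0.0]
contact_force: [-0.4, 3.0, 5.3]
gripper_width: 39.2
grasp_force: 61.2
[-0.22777634  2.4408582   5.64044274] [ 0.70101456  0.16580076 -0.00494779]
```

View pics/g.png

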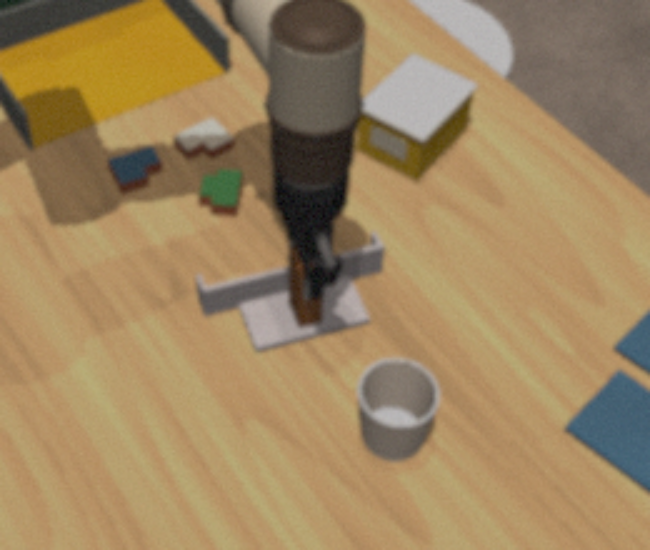

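Grip is sound: opening 39 mm with the pusher upright, shards clear ahead. I'll turn to the bay heading and sweep.

```bash
python3 -m creep '{"translation":[[0,0,0.15],[-0.2,2,0.15],[-0.4,4,0.15],[-0.5,6,0.15],[-0.7,8,0.15],[-0.7,10,0.15],[-0.7,11,0.15],[-0.7,11,0.15]],"delta_rot":[[0,0,2],[0,0,5],[0,0,8],[0,0,11],[0,0,13.8],[0,0,13.8],[0,0,13.8],[0,0,13.8]],"hand":[3,3,3,3,3,3,3,3]}'
python3 -m creep '{"translation":[[0.1,1.5,0],[0.1,3,0],[0.2,4.5,0],[0.2,6,0],[0.3,7.5,0],[0.4,9,0],[0.4,10.5,0],[0.4,11,0]],"delta_rot":[[0,0,0],[0,0,0],[0,0,0],[0,0,0],[0,0,0],[0,0,0],[0,0,0],[0,0,0]],"hand":[3,3,3,3,3,3,3,3]}'
python3 - <<'E'
from h import *
p,d=get_image("scene");cv2.imwrite("pics/s1.png",cv2.resize(p[110:310,200:500],None,fx=2,fy=2)[:,:,::-1]);s=read_state();print(s["contact_force"],s["wrist_torque"],s["position"])
E
```

```text
clock: 5.28
position: [510.5, -145.0, 63.7]
ee_rot: [1.0, -0.018, -0.0, -0.0]
contact_force: [0.9, -0.2, -2.4]
gripper_width: 39.4
grasp_force: 61.0
clock: 6.28
position: [514.6, -35.0, 63.7]
ee_rot: [1.0, -0.019, -0.0, 0.0]
contact_force: [-0.0, -1.2, -3.1]
gripper_width: 39.3
grasp_force: 61.3
[-0.66055319  0.33961988 -3.4800327 ] [-0.00680711  0.06425976 -0.01476622] [514.67714558 -34.86774818  63.7748627 ]
```

View pics/s1.png

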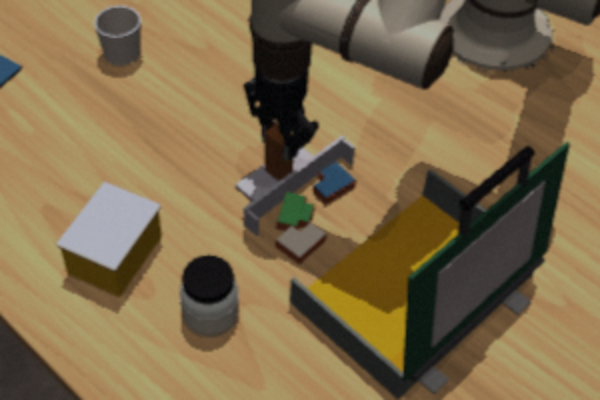

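All three tiles are ahead of the blade, inside the wings (green about (296,210), white (302,240), blue (335,182) in the crop). I'll push on into the bay.

```bash
python3 -m creep '{"translation":[[0.1,1.3,0],[0.1,2.6,0],[0.2,3.9,0],[0.2,5.2,0],[0.3,6.5,0],[0.3,7.8,0],[0.4,9.1,0],[0.4,10.4,0]],"delta_rot":[[0,0,0],[0,0,0],[0,0,0],[0,0,0],[0,0,0],[0,0,0],[0,0,0],[0,0,0]],"hand":[3,3,3,3,3,3,3,3]}'
python3 -m creep '{"translation":[[0.1,1.2,0],[0.1,2.4,0],[0.2,3.6,0],[0.2,4.8,0],[0.3,6,0],[0.3,7,0],[0.3,8,0],[0.3,8.5,0]],"delta_rot":[[0,0,0],[0,0,0],[0,0,0],[0,0,0],[0,0,0],[0,0,0],[0,0,0],[0,0,0]],"hand":[3,3,3,3,3,3,3,3]}'
python3 - <<'E'
from h import *
p,d=get_image("scene");q,e=get_image("side");cv2.imwrite("pics/s2.png",np.hstack([cv2.resize(p[130:310,310:500],None,fx=2,fy=2),cv2.resize(q[70:250,160:350],None,fx=2,fy=2)])[:,:,::-1]);s=read_state();print(s["contact_force"],s["wrist_torque"],s["position"])
E
```

```text
clock: 7.32
position: [518.8, 68.9, 63.8]
ee_rot: [1.0, -0.019, 0.0, -0.0]
contact_force: [-0.5, -1.1, -2.9]
gripper_width: 39.3
grasp_force: 61.3
clock: 8.32
position: [521.6, 153.6, 63.8]
ee_rot: [1.0, -0.019, 0.0, 0.0]
contact_force: [-0.5, -2.5, -1.9]
gripper_width: 39.3
grasp_force: 61.5
[ 0.20175011  0.82261237 -2.89958531] [-0.04944174  0.00644159 -0.00248233] [521.8015463  153.84824823  63.72055212]
```

View pics/s2.png

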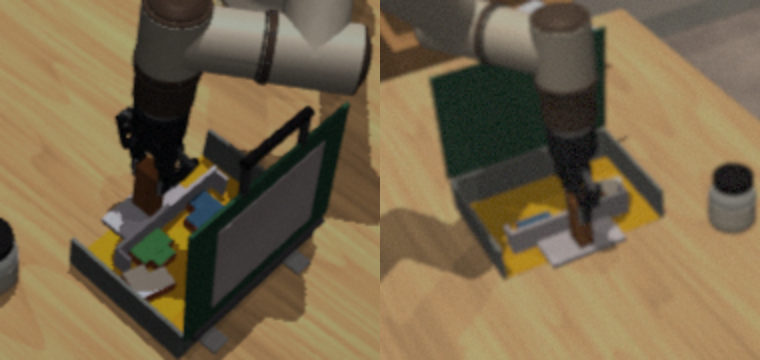

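All tiles lie inside the bay ahead of the blade. Backing straight out and setting the pusher down.

```bash
python3 -m creep '{"translation":[[0,0,0],[0,0,0],[0,-1,0],[-0.1,-3,0],[-0.2,-6,0],[-0.4,-9,0],[-0.5,-12,0],[-0.5,-15,0]],"delta_rot":[[0,0,0],[0,0,0],[0,0,0],[0,0,0],[0,0,0],[0,0,0],[0,0,0],[0,0,0]],"hand":[3,3,3,3,3,3,3,3]}'
python3 -m creep '{"translation":[[-0.1,-4,0],[-0.2,-8,0],[-0.4,-12,0],[-0.5,-16,0],[-0.6,-19,0],[-0.6,-20,0],[-0.6,-20,-0.05],[-0.6,-20,-0.12]],"delta_rot":[[0,0,0],[0,0,0],[0,0,0],[0,0,0],[0,0,0],[0,0,0],[0,0,0],[0,0,0]],"hand":[3,3,3,3,3,3,3,3]}'
python3 - <<'E'
from h import *
p,d=get_image("scene");q,e=get_image("side");cv2.imwrite("pics/s3.png",np.hstack([cv2.resize(p[110:310,270:500],None,fx=1.7,fy=1.7),cv2.resize(q[70:270,160:390],None,fx=1.7,fy=1.7)])[:,:,::-1]);s=read_state();print(s["contact_force"],s["wrist_torque"],s["position"])
E
```

```text
clock: 9.43
position: [515.8, 0.7, 63.8]
ee_rot: [1.0, -0.02, -0.0, 0.0]
contact_force: [-0.2, 0.3, -2.3]
gripper_width: 39.4
grasp_force: 61.4
clock: 10.42
position: [510.3, -196.9, 62.9]
ee_rot: [1.0, -0.019, -0.0, 0.0]
contact_force: [-2.4, -1.4, 2.4]
gripper_width: 39.3
grasp_force: 62.1
[-1.53142933  0.04470418 -0.19893156] [-0.61260475  0.27870739 -0.06685343] [ 510.63102002 -196.53467892   62.91628656]
```

View pics/s3.png

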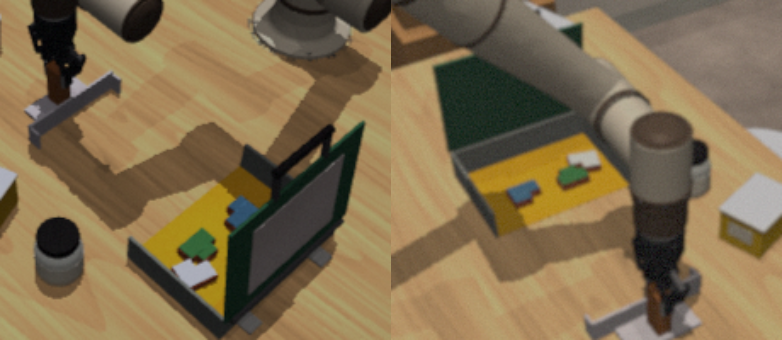

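The bay holds all three tiles (side view crop: blue (522,192), green (572,176), white (584,160)); the pusher is upright on its foot. I'll release and rise.

```bash
python3 -m creep '{"translation":[[0,0,0],[0,0,0],[0,0,0],[0,0,0],[0,0,0],[0,0,0],[0,0,2],[0,0,5]],"delta_rot":[[0,0,0],[0,0,0],[0,0,0],[0,0,0],[0,0,0],[0,0,0],[0,0,0],[0,0,0]],"hand":[8.5,8.5,8.5,8.5,8.5,8.5,8.5,8.5]}'
python3 -m creep '{"translation":[[0,0,5],[0,0,10],[0,1,15],[0,3,20],[0,6,25],[0,10,27],[0.3,16,27],[0.6,22,27]],"delta_rot":[[0,0,0],[0,0,0],[0,0,0],[0,0,0],[0,0,0],[0,0,0],[0,0,0],[0,0,0]],"hand":[8.5,8.5,8.5,8.5,8.5,8.5,8.5,8.5]}'
python3 -m creep '{"translation":[[0,0,0],[0,0,0],[0,0,0]],"delta_rot":[[0,0,0],[0,0,0],[0,0,0]],"hand":[8.5,8.5,8.5]}'
python3 - <<'E'
from h import *
p,d=get_image("scene");q,e=get_image("side")
for n,dd in(("scene",d),("side",e)):
    A=cloud(n,dd)
    def Q(x0,x1,y0,y1,z0,z1):
        P=A.reshape(-1,3);m=(P>[x0,y0,z0]).all(1)&(P<[x1,y1,z1]).all(1);return P[m]
    h=Q(460,600,290,350,296,335)
    print(n,"handle",len(h),np.percentile(h,[2,50,98],axis=0).round(1).tolist())
    g=Q(400,630,-270,-90,92,108);print("grip",g.mean(0).round(1) if len(g) else 0)
    for y in(150,200,250,300):
        w=Q(350,700,y-8,y+8,50,66);print(y,np.percentile(w[:,0],[3,97]).round(0) if len(w)>5 else 0)
E
```

```text
clock: 11.52
position: [509.8, -197.0, 112.2]
ee_rot: [1.0, -0.019, -0.001, -0.0]
contact_force: [-0.1, -0.2, 0.7]
gripper_width: 85.1
grasp_force: 0.0
clock: 12.52
position: [516.3, 24.5, 383.0]
ee_rot: [1.0, -0.02, 0.001, -0.0]
contact_force: [1.0, -0.4, -0.2]
gripper_width: 84.9
grasp_force: 0.0
clock: 12.9
position: [516.5, 21.9, 382.6]
ee_rot: [1.0, -0.02, 0.0, 0.0]
contact_force: [-0.4, 0.7, 0.0]
gripper_width: 84.4
grasp_force: 0.0
scene handle 325 [[472.4, 316.8, 298.8], [539.0, 325.6, 322.8], [591.0, 331.3, 326.8]]
grip [ 513.9 -192.8   98.6]
150 [376. 673.]
200 [380. 673.]
250 [382. 676.]
300 [671. 677.]
side handle 226 [[467.6, 310.5, 298.3], [524.5, 317.8, 321.7], [586.5, 326.1, 328.0]]
grip [ 506.1 -199.4   99.5]
150 [377. 667.]
200 [377. 670.]
250 [379. 669.]
300 [381. 672.]
```

```bash
python3 -m creep '{"translation":[[0.2,4,0],[0.4,9,0],[0.6,14,0],[0.8,19,0],[1,24,0],[1.2,28,0],[1.2,30,0],[1.2,30,0]],"delta_rot":[[0,0,0],[0,0,0],[0,0,0],[0,0,0],[0,0,0],[0,0,0],[0,0,0],[0,0,0]],"hand":[8.5,8.5,8.5,8.5,8.5,8.5,8.5,8.5]}'
python3 -m creep '{"translation":[[0,0,-2],[0,0,-4],[0,0,-6],[0,0,-7.5],[0,0,-8.3],[0,0,-8.3],[0,0,-8.3]],"delta_rot":[[0,0,0],[0,0,0],[0,0,0],[0,0,0],[0,0,0],[0,0,0],[0,0,0]],"hand":[8.5,8.5,8.5,8.5,8.5,6,5]}'
python3 - <<'E'
from h import *
p,d=get_image("scene");q,e=get_image("side");cv2.imwrite("pics/s4.png",np.hstack([cv2.resize(p[110:310,330:530],None,fx=1.9,fy=1.9),cv2.resize(q[40:240,140:340],None,fx=1.9,fy=1.9)])[:,:,::-1]);s=read_state();print(s["contact_force"],s["wrist_torque"],s["position"])
E
```

```text
clock: 14.0
position: [528.8, 323.2, 381.8]
ee_rot: [1.0, -0.019, -0.0, 0.001]
contact_force: [-0.6, -0.4, 0.4]
gripper_width: 84.8
grasp_force: 0.0
clock: 14.88
position: [529.0, 323.1, 300.4]
ee_rot: [1.0, -0.019, 0.001, -0.0]
contact_force: [-0.0, -0.6, 0.8]
gripper_width: 51.4
grasp_force: 0.0
[-0.07449079  0.42684119 -0.86409635] [-0.03406108  0.00493346 -0.00069014] [528.84042586 323.20289485 300.39202193]
```

View pics/s4.png

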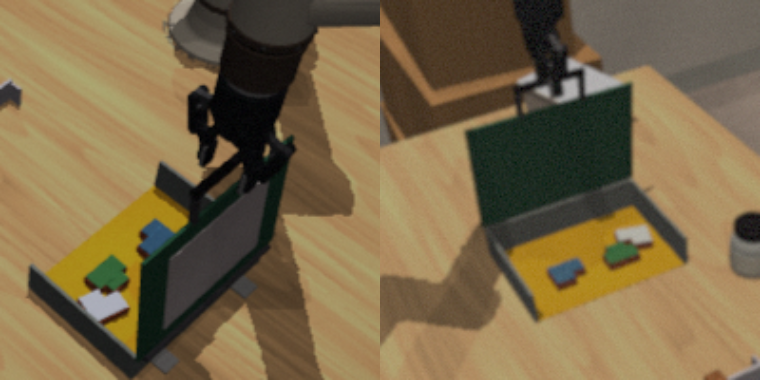

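The open fingers straddle the bar. Close, then lead the cover along its arc in small steps, checking force.

```bash
python3 -m creep '{"translation":[[0,0,0],[0,0,0],[0,0,0],[0,0,0],[0,0,0],[0,0,0],[0,0,0],[0,0,0]],"delta_rot":[[0,0,0],[0,0,0],[0,0,0],[0,0,0],[0,0,0],[0,0,0],[0,0,0],[0,0,0]],"hand":[0.8,0.8,0.8,0.8,0.8,0.8,0.8,0.8]}'
python3 -m creep '{"translation":[[0,-0.7,-0.1],[-0.05,-1.4,-0.2],[-0.1,-2.7,-0.5],[-0.15,-3.95,-0.8],[-0.2,-3.95,-0.8]],"delta_rot":[[0,0,0],[0,0,0],[0,0,0],[0,0,0],[0,0,0]],"hand":[0.8,0.8,0.8,0.8,0.8]}'
```

```text
clock: 15.98
position: [528.6, 323.0, 299.9]
ee_rot: [1.0, -0.019, 0.0, -0.0]
contact_force: [-1.6, -0.0, 2.8]
gripper_width: 11.9
grasp_force: 58.7
clock: 16.6
position: [527.3, 282.8, 292.0]
ee_rot: [1.0, -0.02, 0.001, -0.0]
contact_force: [0.7, -0.9, 2.6]
gripper_width: 11.9
grasp_force: 61.0
```

```bash
python3 -m creep '{"translation":[[-0.05,-1.25,-0.4],[-0.1,-2.45,-0.8],[-0.15,-3.65,-1.3],[-0.2,-4.85,-1.9],[-0.2,-6.0,-2.5],[-0.3,-7.1,-3.2],[-0.3,-7.1,-3.2]],"delta_rot":[[0,0,0],[0,0,0],[0,0,0],[0,0,0],[0,0,0],[0,0,0],[0,0,0]],"hand":[0.8,0.8,0.8,0.8,0.8,0.8,0.8]}'
python3 - <<'E'
from h import *
p,d=get_image("scene");q,e=get_image("side");cv2.imwrite("pics/s5.png",np.hstack([cv2.resize(p[110:310,330:530],None,fx=1.9,fy=1.9),cv2.resize(q[40:240,140:340],None,fx=1.9,fy=1.9)])[:,:,::-1]);s=read_state();print(s["contact_force"],s["wrist_torque"],s["position"])
E
```

```text
clock: 17.48
position: [524.9, 210.7, 259.3]
ee_rot: [1.0, -0.02, 0.001, 0.001]
contact_force: [6.4, -2.7, 3.1]
gripper_width: 12.0
grasp_force: 62.7
[ 6.15022705 -2.64806746  2.7247564 ] [-0.44615552 -1.7489401   0.13663915] [524.86065426 210.91435491 259.40642351]
```

View pics/s5.png

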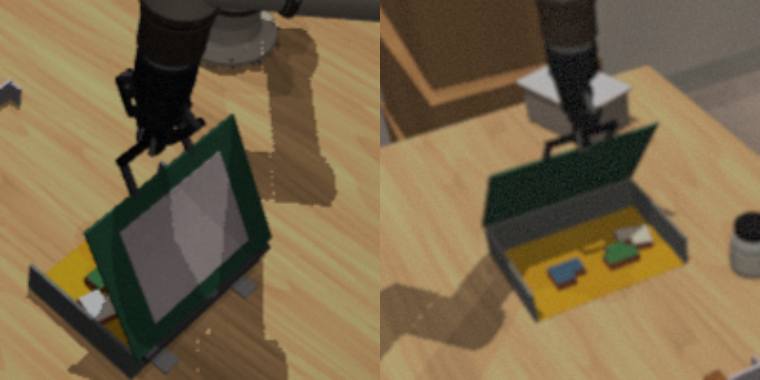

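The cover follows at about 1 rad and the tiles are untouched inside. The x force (6 N) says my heading is slightly off, so I'll ease x and continue.

```bash
python3 -m creep '{"translation":[[0.1,-1.05,-0.75],[0.1,-2.1,-1.5],[0.1,-3.1,-2.35],[0.1,-4.05,-3.25],[0.1,-4.05,-3.25]],"delta_rot":[[0,0,0],[0,0,0],[0,0,0],[0,0,0],[0,0,0]],"hand":[0.8,0.8,0.8,0.8,0.8]}'
```

```text
clock: 18.2
position: [523.3, 169.3, 225.2]
ee_rot: [1.0, -0.02, -0.002, 0.002]
contact_force: [2.6, -4.0, 1.3]
gripper_width: 12.0
grasp_force: 65.2
```

```bash
python3 -m creep '{"translation":[[0,-0.9,-0.95],[0,-1.8,-1.9],[0,-2.6,-2.9],[0,-3.35,-3.95],[0,-3.35,-3.95]],"delta_rot":[[0,0,0],[0,0,0],[0,0,0],[0,0,0],[0,0,0]],"hand":[0.8,0.8,0.8,0.8,0.8]}'
python3 - <<'E'
from h import *
s=read_state();print(s["joints"].round(2),s["wrist_torque"])
E
```

```text
clock: 18.82
position: [522.4, 136.1, 185.0]
ee_rot: [1.0, -0.02, -0.003, 0.002]
contact_force: [-1.4, -5.0, 0.1]
gripper_width: 12.2
grasp_force: 67.0
[ 0.56  0.28 -0.27 -0.   -1.03  0.98] [-1.22484973  0.33088885  0.05601496]
```

```bash
python3 -m creep '{"translation":[[0,-0.8,-1.1],[0,-1.5,-2.2],[0,-2.1,-3.35],[0,-2.7,-4.55],[0,-2.7,-4.55]],"delta_rot":[[0,0,0],[0,0,0],[0,0,0],[0,0,0],[0,0,0]],"hand":[0.8,0.8,0.8,0.8,0.8]}'
```

```text
clock: 19.45
position: [521.8, 110.6, 139.0]
ee_rot: [1.0, -0.02, -0.004, 0.001]
contact_force: [-5.6, 1.8, -2.9]
gripper_width: 11.9
grasp_force: 66.6
```

```bash
python3 -m creep '{"translation":[[-0.05,-0.45,-1.2],[-0.1,-0.9,-2.4],[-0.1,-1.05,-3.05],[-0.15,-1.25,-3.7],[-0.15,-1.4,-4.3],[-0.15,-1.55,-4.95],[-0.15,-1.55,-4.95]],"delta_rot":[[0,0,0],[0,0,0],[0,0,0],[0,0,0],[0,0,0],[0,0,0],[0,0,0]],"hand":[0.8,0.8,0.8,0.8,0.8,0.8,0.8]}'
```

```text
clock: 20.32
position: [521.3, 95.5, 91.2]
ee_rot: [1.0, -0.02, -0.002, 0.001]
contact_force: [-4.1, 0.8, -3.1]
gripper_width: 12.1
grasp_force: 66.7
```

```bash
python3 -m creep '{"translation":[[-0.05,-0.15,-0.6],[-0.1,-0.25,-1.2],[-0.1,-0.3,-1.8],[-0.1,-0.35,-2.4],[-0.1,-0.4,-3],[-0.1,-0.45,-3.6],[-0.1,-0.45,-4.1],[-0.1,-0.45,-4.1]],"delta_rot":[[0,0,0],[0,0,0],[0,0,0],[0,0,0],[0,0,0],[0,0,0],[0,0,0],[0,0,0]],"hand":[0.8,0.8,0.8,0.8,0.8,0.8,0.8,0.8]}'
python3 -m creep '{"translation":[[0,0,-0.2],[0,0,-0.4],[0,0,-0.5],[0,0,-0.5]],"delta_rot":[[0,0,0],[0,0,0],[0,0,0],[0,0,0]],"hand":[0.8,0.8,0.8,0.8]}'
```

```text
clock: 21.32
position: [521.1, 90.3, 51.1]
ee_rot: [1.0, -0.019, -0.001, 0.001]
contact_force: [-4.1, -4.8, -1.2]
gripper_width: 11.9
grasp_force: 67.9
clock: 21.82
position: [521.1, 90.1, 46.6]
ee_rot: [1.0, -0.019, -0.001, 0.001]
contact_force: [-4.6, -5.1, 2.0]
gripper_width: 12.2
grasp_force: 68.2
```

Near the stop; I'll go down in small steps until the upward force shows contact.

```bash
python3 -m creep '{"translation":[[0,0,-0.1],[0,0,-0.2],[0,0,-0.2]],"delta_rot":[[0,0,0],[0,0,0],[0,0,0]],"hand":[0.8,0.8,0.8]}'
python3 -m creep '{"translation":[[0,0,-0.1],[0,0,-0.2],[0,0,-0.2]],"delta_rot":[[0,0,0],[0,0,0],[0,0,0]],"hand":[0.8,0.8,0.8]}'
python3 - <<'E'
from h import *
for n in("scene","side"):
    p,d=get_image(n);A=cloud(n,d).reshape(-1,3)
    for y in(170,200,250,300,340):
        m=(abs(A[:,1]-y)<10)&(abs(A[:,0]-(600 if n=="scene" else 450))<60)&(A[:,2]>20)&(A[:,2]<150);print(n,y,m.sum(),np.median(A[m,2]).round(1))
E
```

```text
clock: 22.2
position: [521.1, 90.0, 44.7]
ee_rot: [1.0, -0.02, -0.001, 0.001]
contact_force: [-4.4, -5.4, 1.5]
gripper_width: 12.0
grasp_force: 68.2
clock: 22.58
position: [521.1, 89.8, 42.3]
ee_rot: [1.0, -0.019, -0.002, 0.001]
contact_force: [-3.0, -5.5, 0.5]
gripper_width: 11.9
grasp_force: 68.9
scene 170 252 68.9
scene 200 265 68.9
scene 250 286 68.1
scene 300 297 67.0
scene 340 321 64.4
side 170 173 70.2
side 200 149 70.2
side 250 144 69.6
side 300 141 68.6
side 340 133 66.4
```

```bash
python3 -m creep '{"translation":[[0,0,-0.1],[0,0,-0.2],[0,0,-0.3],[0,0,-0.3]],"delta_rot":[[0,0,0],[0,0,0],[0,0,0],[0,0,0]],"hand":[0.8,0.8,0.8,0.8]}'
python3 -m creep '{"translation":[[0,0,-0.1],[0,0,-0.2],[0,0,-0.3],[0,0,-0.3]],"delta_rot":[[0,0,0],[0,0,0],[0,0,0],[0,0,0]],"hand":[0.8,0.8,0.8,0.8]}'
python3 - <<'E'
from h import *
for n in("scene","side"):
    p,d=get_image(n);A=cloud(n,d).reshape(-1,3)
    for y in(170,250,340):
        m=(abs(A[:,1]-y)<10)&(abs(A[:,0]-(600 if n=="scene" else 450))<60)&(A[:,2]>20)&(A[:,2]<150);print(n,y,m.sum(),np.median(A[m,2]).round(1))
E
```

```text
clock: 23.18
position: [521.1, 89.8, 39.3]
ee_rot: [1.0, -0.019, -0.002, 0.001]
contact_force: [-3.7, -6.8, -0.7]
gripper_width: 12.4
grasp_force: 69.0
clock: 23.68
position: [521.1, 89.8, 38.2]
ee_rot: [1.0, -0.019, -0.001, 0.002]
contact_force: [-6.7, -5.9, 11.6]
gripper_width: 12.5
grasp_force: 70.3
scene 170 253 65.8
scene 250 290 66.3
scene 340 325 64.2
side 170 170 67.1
side 250 152 67.5
side 340 127 66.5
```

Upward force 11.6 N and a level plate show the cover is on its stop. I'll open slightly and rise straight up.

```bash
python3 -m creep '{"translation":[[0,0,0.1],[0,0,0.1],[0,0,0.1],[0,0,0.1]],"delta_rot":[[0,0,0],[0,0,0],[0,0,0],[0,0,0]],"hand":[3.2,3.2,3.2,3.2]}'
python3 -m creep '{"translation":[[0,0,0.3],[0,0,0.8],[0,0,1.5],[0,0,2.5],[0,0,4],[0,0,6],[0,0,10],[0,0,14]],"delta_rot":[[0,0,0],[0,0,0],[0,0,0],[0,0,0],[0,0,0],[0,0,0],[0,0,0],[0,0,0]],"hand":[3.2,3.2,3.2,3.2,3.2,3.2,3.2,3.2]}'
python3 -m creep '{"translation":[[0,0,2],[0,0,4],[0,0,4],[0,0,4]],"delta_rot":[[0,0,0],[0,0,0],[0,0,0],[0,0,0]],"hand":[3.2,3.2,3.2,3.2]}'
python3 - <<'E'
from h import *
for n in("scene","side"):
    p,d=get_image(n);A=cloud(n,d).reshape(-1,3);cv2.imwrite("pics/f%s.png"%n,p[:,:,::-1])
    for y in(170,250,340):
        m=(abs(A[:,1]-y)<10)&(abs(A[:,0]-(600 if n=="scene" else 450))<60)&(A[:,2]>20)&(A[:,2]<150);print(n,y,m.sum(),np.median(A[m,2]).round(1))
E
```

```text
clock: 24.28
position: [522.4, 91.8, 37.5]
ee_rot: [1.0, -0.019, 0.0, -0.0]
contact_force: [0.3, -0.2, -0.4]
gripper_width: 31.9
grasp_force: 0.0
clock: 25.28
position: [522.0, 91.4, 179.7]
ee_rot: [1.0, -0.019, 0.0, -0.0]
contact_force: [0.1, 0.5, 0.1]
gripper_width: 32.2
grasp_force: 0.0
clock: 25.78
position: [521.5, 91.3, 217.1]
ee_rot: [1.0, -0.019, -0.0, -0.0]
contact_force: [-0.2, 0.1, 0.7]
gripper_width: 31.9
grasp_force: 0.0
scene 170 254 66.1
scene 250 283 66.7
scene 340 323 64.2
side 170 176 66.9
side 250 147 67.8
side 340 122 66.8
```

View pics/fside.png

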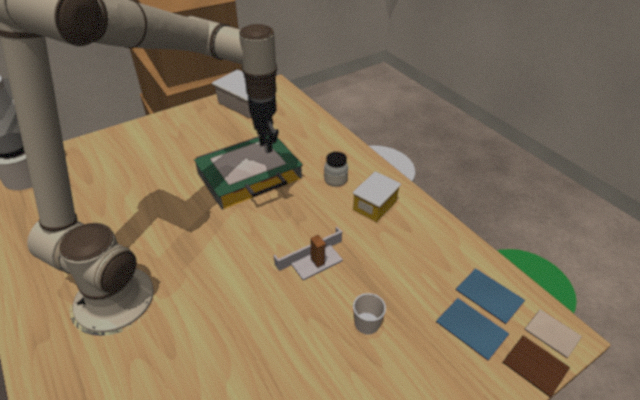

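The cover lies level and shut at (248,170), the pusher stands at (315,257), and the jar, tub and cup are in place. The robot touches nothing.

```bash
python3 -c "from bench import *; print(job_done())"
```

```text
the job is handed in; nothing more can be done
None
```

The job is handed in at about 26 s of the 62 s limit: the three tiles are in the bay, the pusher stands upright about 450 mm from it, and the cover was lowered under grip until it was shut; no verdict was returned.

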